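Start the strap clamp's tommy screw and hold it started

TASK

Start the tommy screw of the strap clamp that will hold the slab on the engraver's holding table. First push the oiler's plunger right down to its stop to oil the thread and let it spring back up; then turn the screw backward (anticlockwise seen from above) until you feel it drop over the start of the thread, and from there turn it forward one full turn. Do not let go at the end: finish while the gripper is holding the screw firmly by its head, at rest at that one turn, and leave the loose things lying about where they are.

Things in the scene. Friction and masses are not known exactly. Their poses are not given: they have to be found in the camera images.
- strap_top (a point): On the screw axis, level with the top face of the clamp's steel strap (44 mm wide along x, 172 mm long along y), 93 mm above the bench. z up, y along the strap towards the marble slab (its top 21 mm lower, from y = 48 mm on), x across. The iron holding table under it spans x -110..130, y -190..160 mm; the oiler is at x 60, y -150 mm. All this is fixed.
- screw_head (a point): Centre, half-way up, of the screw's head: an upright steel cylinder 32 mm across, 34 mm high. A round cross bar 12 mm thick runs through it along this x axis, its centre line 3 mm above this point, with 17 mm balls 58 mm out. Under the bar all is free down to the strap (38 mm at screw_feed 0, less screw_feed) but for the 21 mm shank and a 29 mm washer under the head.
- tommy_head: The screw's head with its cross bar, one piece; origin on the axis at the head's underside, x along the bar, z up. Turns and moves down with the screw.
- screw_turn (a joint): Angle of the screw, rad; forward (clockwise seen from above, screwing in) is positive, full turns are counted, no end stops. At 0 the bar's x lies along the x of strap_top; it starts between -0.45 and 0.45. Friction of up to 0.1 N m keeps it where it is left. The thread's start is 0.8 to 2.7 rad back from there, unmarked, elsewhere each time.
- screw_feed (a joint): Screw's way down, m (0: on the very start of the boss's right-hand thread). Free in the strap's bore, it (0.6 kg) rests on the thread by weight: forward lowers it 5 mm a turn, backward raises it to 0, where it drops to 0.005 (a tight grip holds it up till let go; push the bar or straddle it loosely). One turn forward from the drop: 0.010, caught, 1 mm play. Stop at 0.018.
- oiler_plunger (a joint): How far the oiler's plunger is pressed, m: 0 up, 0.014 at its stop. Its spring takes 3 N to begin and 8 N at the stop and brings it back up when let go.
- plunger_top (a point): Centre of the top face of the oiler's plunger: a black mushroom button 26 mm across on the 46 mm aluminium oiler, about 120 mm above the bench when up; pressed straight down.
- t_nut: Bystander, leave alone: spare steel T-nut, 34 x 30 x 19 mm, lying on the holding table beside the clamp; origin under its centre.
- spare_strap: Bystander, leave alone: spare flat strap, 32 x 85 x 12 mm, on the holding table on the robot's side of the screw; origin under its centre.
- brush_grip (a point): Bystander, leave alone: wooden brush 170 mm long lying on the slab; point on its handle.
- spanner_grip (a point): Bystander, leave alone: steel spanner 200 mm long on the bench, left; point on its handle.
- screwdriver_grip (a point): Bystander, leave alone: screwdriver 190 mm long on the bench, right; point on its handle.
- cutter_block: Bystander, leave alone: wooden block 60 x 120 x 28 mm with five upright cutters, 71 mm high; origin under its centre.
- templates: Bystander, leave alone: stack of four copper template plates, 130 x 75 x 16 mm; origin under its centre.
- wax_can: Bystander, leave alone: closed can 74 mm across, 75 mm high; origin under its centre.

How it is judged:
On the way, in this order (a step that is already met when the one before it is completed fails the run):
1. the oiler's plunger is pressed down to its stop (value of joint oiler_plunger above 0.0125 m), for 0.1 s.
2. the plunger has come back up (value of joint oiler_plunger below 0.002 m), for 0.1 s.
3. the screw, turned backward, has dropped over the start of the thread (value of joint screw_turn below -1.1 rad and value of joint screw_feed above 0.0041 m), for 0.2 s.
At the end, for the whole second after the job is handed in: The screw is at rest one turn in from its drop (8.3 to 11.5 mm down: a turn, give or take a quarter turn and play), its head gripped with over 6 N, the grasp point within 20 mm of its axis and at most 25 mm above its middle; the oiler plunger is up (value of joint screw_feed between 0.0083 and 0.0115 m and velocity of joint screw_turn between -0.2 and 0.2 rad/s and contact force between the fingers and tommy_head above 6 N and horizontal distance between the grasp point and screw_head below 0.02 m and z of the grasp point in the frame of screw_head below 0.025 m and value of joint oiler_plunger below 0.002 m); the arm keeps its last pose, push and grip.
It fails at once if a loose thing lying about is shifted by more than 20 mm (distance of any of t_nut, spare_strap, brush_grip, spanner_grip, screwdriver_grip, cutter_block, templates, wax_can from where it was at the start of the episode above 0.02 m).
It also fails if it takes over 72 s, if anything falls off the work surface, if the arm or the gripper's body presses on something with over 40 N, if the wrist force passes 120 N, or if a joint passes its speed limit or range.

ROBOT

A 6-joint arm with a two-finger parallel gripper is mounted at the origin on the work surface. World frame = base frame: x ahead of the robot, y to its left, z up, the work surface at z = 0. Lengths are in m, angles in rad, forces in N, time in s.
With the tool pointing down it reaches from about 0.325 to 0.9 m from the base axis. Payload 6.1 kg.
Tool frame: the origin (TCP) lies midway between the tips of the shut fingers; the grasp point (between the pads) lies 19 mm behind it; z points along the fingers, y is the line along which they close (so a half turn about z gives the same grasp; the last joint's range is limited). The gripper opens to 85 mm and grips with 20 to 120 N. Pads are 22 mm wide; open, the fingers measure 114 mm over their backs; the gripper's body (76 mm by 85 mm) begins 54 mm behind the grasp point. The pads swing forward as they close: fully open they stand 13 mm farther back than shut.
Start: joints at [-1.309, 0.22, 1.526, -0, 1.395, -0.126], TCP at [0.236, -0.579, 0.231] pointing down, gripper open.
Joint ranges: [-2.98, 2.98], [-0.91, 2.08], [0.09, 2.57], [-1.24, 4.39], [0.2, 2.65], [-2.68, 2.68]. Speed limits (rad/s): [2.57, 2.57, 3.01, 3.14, 3.14, 3.14].

INTERFACE

Orientations are given as a unit quaternion [x, y, z, w].
In Python, from workcell import robot gives the robot as it stands. Calls block until the motion is done:
- robot.move_to(position, orientation): joint-space move of the TCP to a pose.
- robot.line_to(position, orientation=None, vel=0.15, guard=None): straight line of the TCP; orientation=None keeps the orientation; vel is the mean speed in m/s. With guard (N) it stops when the force on the tool has changed by that much, and returns True; else False.
- robot.movej(angles): joint-space move.
- robot.gripper_to(opening): opening from 0.0 (shut) to 1.0 (fully open); the grip force is fixed at half the most; returns when the fingers have stopped.
- robot.wait(seconds).
- robot.ik(position, orientation): joint angles nearest the present ones, or None.
- robot.camera(name): name is "side" or "top"; returns the picture (384x512x3 uint8, red, green, blue); there is no depth.
- robot.camera_params(name): a dict with "fov_y" (degrees; the focal length in pixels is half the picture's height over the tangent of half this angle, whatever the lens; pixels are square), "cx", "cy" (the principal point, pixels), "world_from_camera" (4x4, takes a point from camera to world coordinates). Camera axes: x right, y down, z forward; pixel columns grow to the right and rows downward; lengths in m; the calibration is good to about 2 mm. A picture is of the moment at which its call begins. camera_params takes no time and is no camera call.
A pose or a line that the arm cannot do raises robot.IKError and nothing moves.
- robot.sign_off(): hands the job in; it is judged then, once.
Readings, each from a call of its own:
- robot.get_clock(): time.
- robot.get_q(): joint angles.
- robot.get_qvel(): joint speeds.
- robot.get_joint_efforts(): joint torques, N m.
- robot.get_ee_pos(): TCP position.
- robot.get_tool_rot(): TCP orientation.
- robot.get_force(): force on the tool from outside, world axes, zero at the start.
- robot.get_wrist_torque(): the same for the moment, N m.
- robot.get_width(): opening from 0.0 (shut) to 1.0 (fully open).
- robot.get_grasp_force(): force on a finger pad.
Only numpy, scipy, OpenCV 4.12 (cv2) and the standard library are available. Lean on these libraries where they do the work, as an engineer would, in place of code of your own. Each camera call takes 0.05 s, during which the arm holds its last target. There are 200 camera calls.

## Working session

There is one attempt and no reset: what is moved stays moved. The work goes in short steps, each a Python script; the robot and the scene stay as the last script left them, time stands still between calls to the robot, and variables do not carry over. Pictures are saved under pics/ and viewed, at most 10 in all, crops included, and the job is handed in when it is done.

```bash
mkdir -p pics; ls
python3 - <<'E'
from workcell import robot
import cv2,numpy as np
for n in("side","top"):
    p=robot.camera_params(n);print(n,p["fov_y"],p["cx"],p["cy"],np.round(p["world_from_camera"],4).tolist())
    im=robot.camera(n);cv2.imwrite(f"pics/{n}0.png",cv2.resize(im[:,:,::-1],(768,576),interpolation=cv2.INTER_CUBIC))
print(robot.get_clock(),robot.get_tool_rot())
E
```

```text
pics
side 43.18343836285685 253.5103318183588 193.3311484160568 [[-0.8512, -0.2764, 0.4462, -0.2299], [-0.5245, 0.4783, -0.7044, 1.1792], [-0.0187, -0.8336, -0.5521, 1.0401], [0.0, 0.0, 0.0, 1.0]]
top 53.05580541896549 257.16501800200086 192.14466327779525 [[-0.0061, -0.98, 0.199, 0.3063], [-0.9999, 0.0029, -0.0165, -0.0097], [0.0156, -0.1991, -0.9799, 1.2992], [0.0, 0.0, 0.0, 1.0]]
0.1 [ 9.81260282e-01  1.92684844e-01 -7.49394558e-05 -8.96417307e-04]
```

View pics/top0.png

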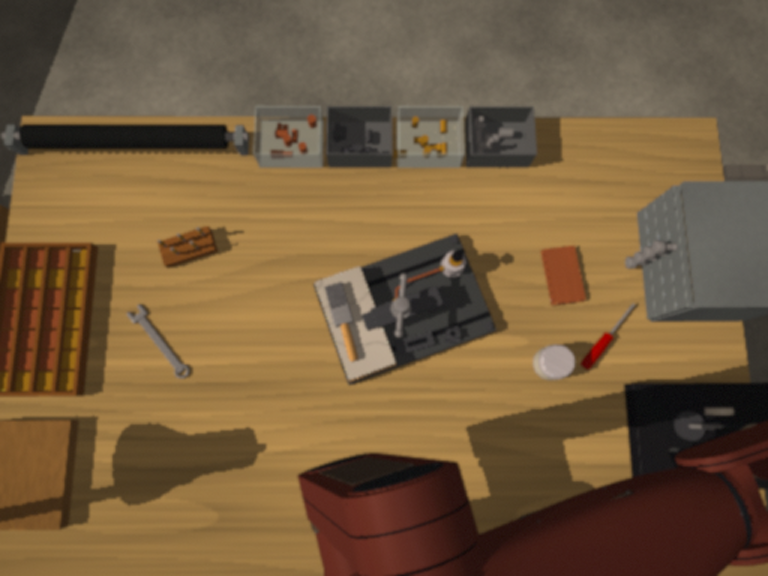

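View pics/side0.png

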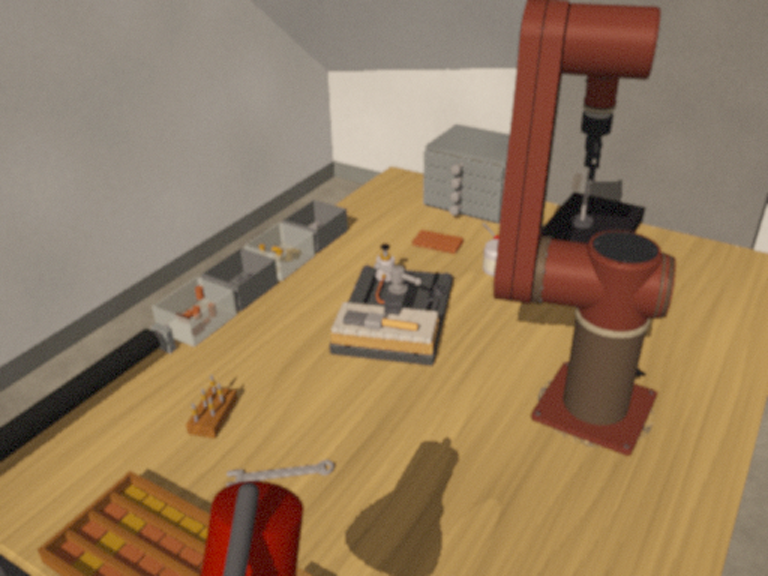

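The top view shows the head at about (401,307) on the 1.5x picture, the bar ends at about (403,281) and (398,332), and the plunger at about (457,257). I'll zoom in for accuracy.

Run:
```python
from workcell import robot
import cv2,numpy as np
t=robot.camera("top");s=robot.camera("side")
a=cv2.resize(t[150:260,205:335,::-1],None,fx=6,fy=5.4,interpolation=cv2.INTER_CUBIC)
a=cv2.resize(t[150:250,205:335,::-1],None,fx=6,fy=6,interpolation=cv2.INTER_CUBIC)
b=cv2.resize(s[155:245,215:310,::-1],None,fx=6,fy=6,interpolation=cv2.INTER_CUBIC)
cv2.imwrite("pics/t1.png",a);cv2.imwrite("pics/s1.png",b)
```

```text
(no output)
```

View pics/t1.png

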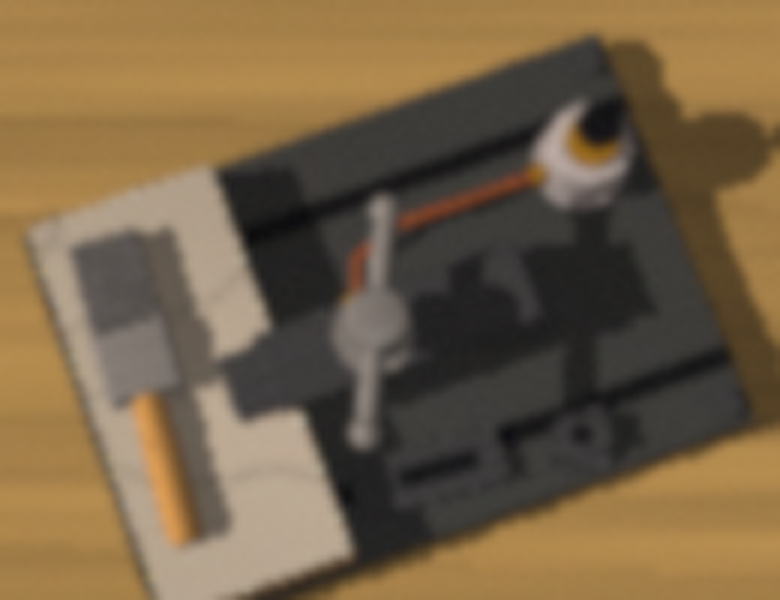

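View pics/s1.png

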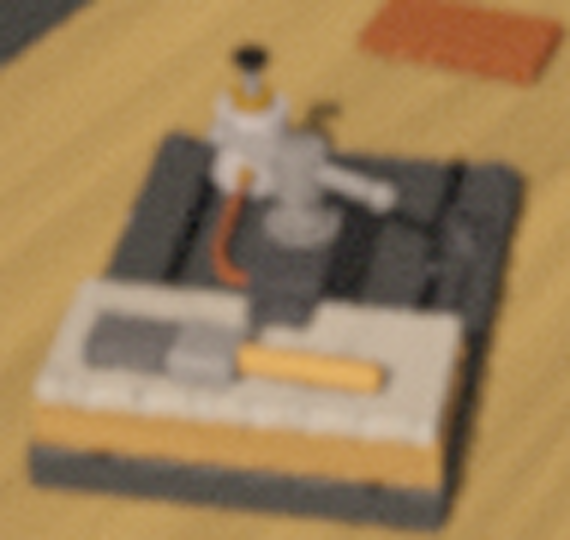

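```bash
cat > h.py <<'E'
from workcell import robot
import numpy as np,cv2
def proj(n,P):
    p=robot.camera_params(n);T=np.linalg.inv(p["world_from_camera"]);f=192/np.tan(np.radians(p["fov_y"]/2))
    c=T[:3,:3]@np.asarray(P)+T[:3,3];return np.array([p["cx"]+f*c[0]/c[2],p["cy"]+f*c[1]/c[2]])
def plane(n,uv,z):
    p=robot.camera_params(n);T=p["world_from_camera"];f=192/np.tan(np.radians(p["fov_y"]/2))
    d=T[:3,:3]@[(uv[0]-p["cx"])/f,(uv[1]-p["cy"])/f,1];return T[:3,3]+d*(z-T[2,3])/d[2]
E
python3 - <<'E'
from h import *
from scipy.optimize import least_squares
tp=lambda u,v:(205+u/6-.42,150+v/6-.42); sp=lambda u,v:(215+u/6-.42,155+v/6-.42)
obs=[("top",tp(372,318),(0,0,.151-.0013),'f'),("top",tp(380,206),(58,.1357),'b'),("top",tp(362,436),(-58,.1357),'b'),
("side",sp(303,143),(0,0,.1497),'f'),("side",sp(383,194),(-58,.1357),'b'),
("top",tp(602,122),(.06,-.15,.12),'f'),("side",sp(250,55),(.06,-.15,.12),'f'),
("top",tp(217,168),(.13,.048,.072),'f'),("top",tp(354,553),(-.11,.048,.072),'f'),("side",sp(85,283),(.13,.048,.072),'f'),("side",sp(462,318),(-.11,.048,.072),'f')]
def wp(x,d,k):
    c,s=np.cos(x[2]),np.sin(x[2])
    if k=='b': a=x[2]-x[3];return np.array([x[0]+d[0]*.001*np.cos(a),x[1]+d[0]*.001*np.sin(a),d[1]])
    return np.array([x[0]+c*d[0]-s*d[1],x[1]+s*d[0]+c*d[1],d[2]])
r=lambda x:np.concatenate([proj(n,wp(x,d,k))-uv for n,uv,d,k in obs])
s=least_squares(r,[.55,-.02,.33,.4],loss='soft_l1');print(s.x,np.round(s.fun.reshape(-1,2) if False else r(s.x).reshape(-1,2),1))
print(wp(s.x,(.06,-.15,.12),'f'))
for n,uv,d,k in obs: print(n,k,plane(n,uv,d[-1])[:2].round(4))
E
```

```text
[ 0.50743792 -0.05820537  0.34442367  0.43283477] [[ 0.3 -0. ]
 [ 0.2  1. ]
 [ 0.3 -0.2]
 [-0.7 -0.4]
 [-0.3 -0.4]
 [-0.7  0.8]
 [ 0.1 -1. ]
 [-2.3 -2.7]
 [ 0.2  2.3]
 [-2.8 -1.5]
 [ 1.6 -0.3]]
[ 0.61456227 -0.17913665  0.12      ]
top f [ 0.5073 -0.0574]
top b [ 0.5685 -0.0628]
top b [ 0.4491 -0.0523]
side f [ 0.5041 -0.0571]
side b [ 0.4477 -0.0516]
top f [ 0.6173 -0.1815]
side f [ 0.611  -0.1724]
top f [0.6044 0.0232]
top f [ 0.3948 -0.0497]
side f [0.5999 0.0336]
side f [ 0.3919 -0.0459]
```

Both views agree: the screw axis is at about (0.5073, -0.0577) with the bar's yaw about -0.087 rad, and the plunger is at about (0.6145, -0.1785). Next I press the plunger, then tap the head's top to read the feed.

```bash
cat >> h.py <<'E'
S=np.array([.5073,-.0577])
def Q(phi): return [np.cos(phi/2),np.sin(phi/2),0,0]
def tap(phi,xy=None,z0=.165):
    "shut fingers on the head's top: returns contact z"
    x,y=S if xy is None else xy
    robot.line_to([x,y,.158],Q(phi),vel=.1)
    hit=robot.line_to([x,y,.138],vel=.01,guard=3)
    z=robot.get_ee_pos()[2];print("tap",hit,round(z,5),robot.get_force().round(1),"clock",robot.get_clock());robot.line_to([x,y,.17],vel=.12);return z
E
python3 - <<'E'
from h import *
P=np.array([.6145,-.1785])
robot.gripper_to(0)
robot.move_to([*P,.16],Q(.388)); print(robot.get_clock(),robot.get_ee_pos(),robot.get_force().round(2))
print(robot.line_to([*P,.10],vel=.04,guard=16),robot.get_ee_pos().round(4))
robot.wait(.25);print(robot.get_force().round(1),robot.get_ee_pos().round(4))
im=robot.camera("side")
robot.line_to([*P,.17],vel=.12);robot.wait(.2);print(robot.get_force().round(1),robot.get_clock())
im2=robot.camera("side")
robot.move_to([*S,.17],Q(-.087));print(robot.get_q().round(3),robot.get_clock())
tap(-.087)
cv2.imwrite("pics/s2.png",cv2.resize(np.hstack([im[120:250,200:330],im2[120:250,200:330]])[:,:,::-1],None,fx=3,fy=3))
E
```

```text
2.9667 [ 0.61433911 -0.17969561  0.16028629] [-0.3   0.35 -0.14]
True [ 0.6143 -0.1784  0.1064]
[-2.8  1.4  6.9] [ 0.6144 -0.1784  0.1064]
[-0.3  0.6  0.1] 5.4
[-2.680e-01 -1.000e-03  1.884e+00 -0.000e+00  1.257e+00  1.388e+00] 6.1417
tap True 0.14914 [-0.3  0.5  3.2] clock 7.45
```

View pics/s2.png

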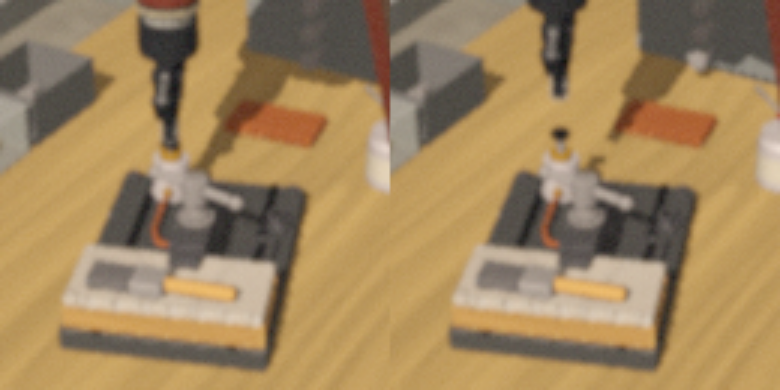

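The plunger went well down (right tip in the left half at ~(170,150)) and came back up (right half, button at ~(560,133)). The settled 6.9 N is below the 8 N expected at the stop, so I'll press again, firmly, to be sure. Then I'll straddle the head.

Run:
```python
from h import *
P=np.array([.6145,-.1785])
robot.move_to([*P,.14],Q(.388))
robot.line_to([*P,.1075],vel=.06)
z=.1065
while robot.get_force()[2]<14 and z>.101:
    robot.line_to([*P,z],vel=.02);robot.wait(.05);print(z,robot.get_ee_pos()[2].round(5),robot.get_force().round(1));z-=.0005
robot.wait(.25);print(robot.get_force().round(1))
robot.line_to([*P,.17],vel=.12);robot.wait(.15)
robot.move_to([*S,.2],Q(-.087))
robot.gripper_to(.5);print(robot.get_width(),robot.get_clock())
print(robot.line_to([*S,.117],vel=.08,guard=8),robot.get_ee_pos().round(4),robot.get_force().round(1))
cv2.imwrite("pics/t3.png",cv2.resize(np.hstack([robot.camera("top")[140:260,205:335],robot.camera("side")[125:245,215:345]])[:,:,::-1],None,fx=3,fy=3))
print(robot.get_clock())
```

```text
0.1065 0.10716 [-1.4  2.5  7.1]
0.106 0.10673 [-0.5  2.5  6.9]
0.1055 0.10625 [-0.6  3.   6.7]
0.105 0.10605 [-1.4  2.9  8.5]
0.1045 0.10604 [-3.2  4.4 10.4]
0.104 0.10597 [-3.8  3.6 13.3]
0.1035 0.10596 [-5.6  3.5 16.2]
[-5.8  5.1 16.1]
0.4999477225097194 13.5583
False [ 0.5079 -0.0578  0.1177] [ 0.3  0.3 -0.1]
14.8417
```

View pics/t3.png

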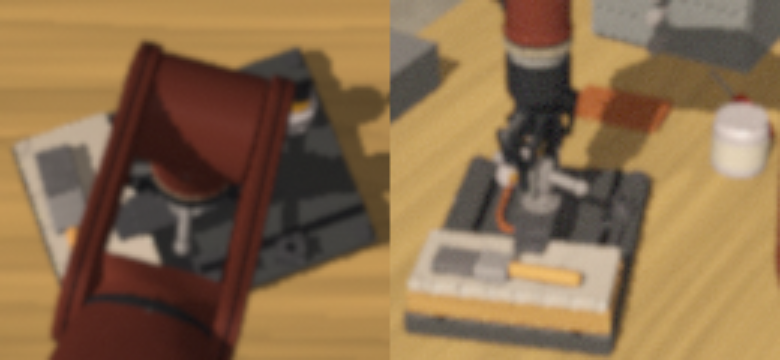

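The head stands between the fingers with the bar free. The second press reached the stop (16 N at z 0.106). Now I turn backward, watching the wrist moment.

Run:
```python
from h import *
q=robot.get_q().copy(); q60=q[5]; t0=robot.get_clock()
for a in np.r_[.4,np.arange(.55,3.5,.15)]:
    q[5]=q60-a; robot.movej(q)
    print(round(a,2),round(robot.get_clock(),2),robot.get_force().round(1),robot.get_wrist_torque().round(3))
robot.wait(.3);print(robot.get_q().round(3),robot.get_force().round(1),robot.get_wrist_torque().round(3),robot.get_clock())
```

```text
0.4 15.31 [-0.4 -0.6  0. ] [ 0.037 -0.036 -0.031]
0.55 15.57 [-0.1 -0.6  0.3] [ 0.009 -0.013 -0.002]
0.7 15.84 [0.4 0.  0.1] [ 0.011 -0.023 -0.017]
0.85 16.11 [-0.4 -0.3 -0.5] [-0.146  0.008 -0.023]
1.0 16.38 [-0.4 -0.4  1.2] [-0.2    0.067 -0.001]
1.15 16.64 [ 0.3 -2.3  0.8] [-0.311  0.064 -0.056]
1.3 16.91 [-0.1 -1.2  0.6] [-0.215  0.05  -0.019]
1.45 17.18 [-0.3 -1.9 -0.3] [-0.27  -0.006 -0.022]
1.6 17.44 [ 0.3 -1.4  1. ] [-0.2   -0.077  0.034]
1.75 17.71 [ 0.4 -1.4  0.9] [-0.24  -0.105 -0.021]
1.9 17.98 [ 0.7 -1.2  0.9] [-0.128 -0.144 -0.046]
2.05 18.24 [ 1.7 -0.7  1.5] [-0.063 -0.164 -0.05 ]
2.2 18.51 [0.3 1.1 0.4] [-0.026 -0.071  0.043]
2.35 18.77 [-0.1 -0.4 -0.1] [-0.001 -0.087  0.022]
2.5 19.04 [-0.9 -0.9  0.1] [-0.052  0.021 -0.019]
2.65 19.31 [-0.1  0.9 -0.7] [ 0.041  0.124 -0.045]
2.8 19.57 [-0.6  0.2  0.2] [ 0.023  0.217 -0.081]
2.95 19.84 [0.2 0.2 0.4] [-0.02   0.004  0.08 ]
3.1 20.11 [-2.7 -0.2  0.1] [-0.045  0.379 -0.025]
3.25 20.38 [-2.5 -1.7  1.6] [-0.106  0.382 -0.053]
3.4 20.64 [-2.8 -1.   0.4] [-0.151  0.361 -0.01 ]
[-0.268  0.062  1.927 -0.     1.151 -2.008] [-2.8 -1.1  0.4] [-0.193  0.405 -0.113] 20.9417
```

Run:
```python
from h import *
q=robot.get_q().copy(); q[5]+=.5; robot.movej(q)
p=robot.get_ee_pos(); phi=3.313-.5
robot.line_to([*S,.185],vel=.15); robot.gripper_to(0); tap(phi)
print(robot.get_q().round(3),robot.get_clock())
```

```text
tap True 0.14618 [-0.4  0.5  4.3] clock 24.1917
[-0.268 -0.     1.884  0.     1.258 -1.51 ] 24.55
```

The drop is confirmed: the feed is 4.8 mm. Next is a firm grip across the bar and the first forward half turn along the helix.

```bash
cat >> h.py <<'E'
def grip(phi,z):
    robot.move_to([*S,.19],Q(phi)); robot.gripper_to(.5)
    print("low",robot.line_to([*S,z],Q(phi),vel=.08,guard=10))
    robot.gripper_to(0);robot.wait(.1)
    print("grip",robot.get_width().round(4),robot.get_grasp_force().round(1),robot.get_force().round(1),robot.get_wrist_torque().round(2),robot.get_q().round(3),robot.get_clock())
def turn(phi,z,ang,n):
    for i in range(1,n+1):
        a=ang*i/n; q=robot.ik([*S,z-a*.005/2/np.pi],Q(phi-a)); robot.movej(q)
        print(round(a,2),robot.get_q()[5].round(2),robot.get_force().round(1),robot.get_wrist_torque().round(2))
    print(robot.get_grasp_force().round(1),robot.get_ee_pos().round(4),robot.get_clock())
E
python3 - <<'E'
from h import *
grip(2.5,.113); 
if abs(robot.get_force()).max()<45 and robot.get_width()>.3: turn(2.5,.113,3.25,8)
E
```

```text
low FalseTraceback (most recent call last):
  File "<stdin>", line 2, in <module>
  File "h.py", line 21, in grip
    print("grip",robot.get_width().round(4),robot.get_grasp_force().round(1),robot.get_force().round(1),robot.get_wrist_torque().round(2),robot.get_q().round(3),robot.get_clock())
                 ^^^^^^^^^^^^^^^^^^^^^^^
AttributeError: 'float' object has no attribute 'round'
```

```bash
sed -i 's/robot.get_width().round(4)/robot.get_width()/;s/robot.get_grasp_force().round(1)/robot.get_grasp_force()/g' h.py
python3 - <<'E'
from h import *
print(robot.get_width(),robot.get_grasp_force(),robot.get_force().round(1),robot.get_wrist_torque().round(2),robot.get_q().round(3),robot.get_clock())
if abs(robot.get_force()).max()<35 and robot.get_width()>.3: turn(2.5,.113,3.25,8)
E
```

```text
0.3563076717000041 58.99333148729056 [-4.6 -5.2  4.6] [-0.71  0.69 -0.02] [-0.269  0.066  1.93  -0.003  1.145 -1.197] 26.9083
0.41 -0.79 [-4.5 -3.7  4.3] [-0.68  0.64 -0.02]
0.81 -0.38 [-3.3 -4.8  4.8] [-0.65  0.6  -0.03]
1.22 0.02 [-2.3 -4.4  4. ] [-0.67  0.54 -0.09]
1.62 0.43 [-1.7 -4.2  4. ] [-0.81  0.43 -0.05]
2.03 0.83 [-2.5 -4.9  3.4] [-0.84  0.38 -0.04]
2.44 1.24 [-2.8 -6.2  3.6] [-1.01  0.44 -0.03]
2.84 1.65 [-2.4 -6.9  3.5] [-1.12  0.5  -0.02]
3.25 2.05 [-2.8 -6.2  4. ] [-1.09  0.62  0.01]
59.173712984193116 [ 0.5077 -0.0596  0.1118] 30.7083
```

Run:
```python
from h import *
robot.gripper_to(.5); robot.line_to([*S,.185],vel=.15); robot.gripper_to(0); z=tap(-.75)
f=.151-z; rem=(.0100-f)/.005*2*np.pi; print("feed",f,"remaining",rem)
if 2.8<rem<3.7:
    phi=-.75+np.pi; grip(phi,.111)
    if abs(robot.get_force()).max()<35 and robot.get_width()>.3: turn(phi,.111,rem,8)
```

```text
tap True 0.14361 [-0.3 -0.1  3.7] clock 33.875
feed 0.007385966534596861 remaining 3.2848913324593485
low False
grip 0.35374785469287356 58.88831942807883 [-4.8 -3.1  6.1] [-0.53  0.87  0.04] [-0.269  0.069  1.931 -0.002  1.141 -1.089] 38.8833
0.41 -0.68 [-5.1 -4.2  5.9] [-0.5   0.75 -0.08]
0.82 -0.27 [-3.6 -2.8  6. ] [-0.52  0.62 -0.06]
1.23 0.14 [-2.7 -4.1  5.7] [-0.69  0.35 -0.02]
1.64 0.55 [-1.  -5.5  5.7] [-0.88  0.22 -0.04]
2.05 0.96 [ 0.4 -6.2  4.3] [-1.14  0.12 -0.02]
2.46 1.37 [ 0.2 -7.4  3.8] [-1.38  0.18 -0.09]
2.87 1.78 [-1.  -9.1  4.9] [-1.6  0.3 -0. ]
3.28 2.19 [-1.  -9.6  6.1] [-1.72  0.55 -0.03]
59.216526180971414 [ 0.508  -0.0599  0.1095] 42.6833
```

Run:
```python
from h import *
robot.wait(.3);print(abs(robot.get_qvel()).max(),robot.get_grasp_force(),robot.get_ee_pos().round(4));print(robot.sign_off())
```

```text
0.001529623806944321 59.2157383589074 [ 0.508  -0.0599  0.1095]
the job is handed in; nothing more can be done
None
```

The job is handed in at about 43 s of the 72 s allowed: I pressed the oiler to its stop and let it spring back, turned the screw back over its drop (feed 4.8 mm by touch) and then forward one turn to an estimated 10 mm, and the gripper is still holding the head at 59 N, at rest; the result of the judging was not shown.

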